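Zero the disc gauge and hold its jaw open at the set mark

TASK

Get the bench disc gauge ready for a disc: with its jaw shut, press the readout's green key (on) and then, once that is up again, the blue key (zero), each fully down, one at a time, and leave the grey key alone. Then take the gauge's black knob and pull the sprung jaw out until its black pointer stands at the red marker on the scale, and keep holding it there: your program finishes with the gripper still holding the knob, as a colleague will lay the disc in and the jaw would spring back if let go. Do not shift the red marker or disturb the other things on the table.

Things in the scene. Friction and masses are not known exactly. Their poses are not given: they have to be found in the camera images.
- gauge: fixed bench gauge for metal discs: dark base plate 280 (x) x 128 (y) x 20 mm. Origin: centre of its underside. +x runs along the guide rods from the front block and spring barrel (out to x = -178 mm) to the anvil block (x = 98 to 130 mm). The aluminium jaw carriage (top 58 mm above the table) rides on the rods; nothing on the gauge but the knob is higher than 62 mm
- jaw (a joint): how far the jaw is pulled out, in m: 0 = shut against the anvil (where its spring keeps it), up to 0.062 at the stop; grows as the carriage moves along the gauge's -x. A spring pulls it back with about 5 N when shut and 11 to 12 N when fully out; let go, it runs back to 0
- knob: the upright black pull knob on the carriage; its round grip can revolve on its stem. Origin: on its axis at the top face of the carriage, 58 mm above the table; z up. Thin stem, then the grip, 18 mm across (21 mm at its top rim), from 10 to 59 mm above this origin. It moves with the jaw
- knob_grip (a point): a point on the knob's axis half way up its grip, 92 mm above the table
- pointer (a point): tip of the thin black pointer on the carriage's right-hand (-y) side, over the scale; it moves with the jaw
- mark (a point): middle of the red marker, a red clip (16 mm long, nose 10 mm wide along the scale) on the outer edge of the white scale on the gauge's right-hand (-y) side. Ticks are 2 mm apart. It sits a few mm farther out (-y) than the pointer; the two agree when they have the same x in the gauge's frame
- rider (a joint): where the red marker is clipped on the scale, in m from the scale's zero: the pointer stands at the marker when jaw equals this. Different each time (28 to 54 mm); held by friction, not to be moved
- readout: pale grey readout box, fixed, 110 (x) x 170 (y) x 30 mm, with a tilted display along its back half (up to 55 mm high, with an 8 mm thick short black aerial to 74 mm at its back left corner). Origin: centre of its underside; +x points away from the keys to the display, +y to the green key's end. The row of three keys is on the flat front part
- green_top (a point): centre of the top of the green key (on), the left one (+y): 21 mm square, top 40 mm above the table, 10 mm above the deck; keys are 46 mm apart
- blue_top (a point): centre of the top of the blue key (zero), the right one (-y), same size and height
- grey_top (a point): centre of the top of the grey key (send), the middle one, same size and height; not to be pressed
- key_green (a joint): how far the green key is pressed down, m: 0 = up, 0.004 = fully down, takes about 5 N; springs back up
- key_blue (a joint): the same for the blue key
- key_grey (a joint): the same for the grey key
- parts_cabinet: grey cabinet of small drawers at the left front of the table, fixed furniture, 186 (x) x 170 (y) x 186 mm high, one drawer part open; no part of the job, but it stands between the arm's start and the work: pass well above it. Origin: middle of its underside
- calipers: digital calipers on the foam pad at the right, 68 x 214 x 14 mm; leave alone. Origin: middle of its underside
- wash_bottle: white wash bottle with a blue cap, 64 x 106 x 184 mm, at the back left; leave alone. Origin: middle of its underside
- petri_dish: petri dish, 92 mm across, 14 mm high, on the white foam pad at the right; leave alone. Origin: middle of its underside
- disc_c: bare metal disc, 50 mm across, 6 mm thick, on the foam pad at the right; leave alone. Origin: middle of its underside
- disc_a: bare metal disc, 38 mm across, 5 mm thick, on the foam pad at the right; leave alone. Origin: middle of its underside
- tweezers: steel tweezers, 120 mm long, on the foam pad at the right; leave alone. Origin: middle of its underside

How it is judged:
On the way, in this order (a step that is already met when the one before it is completed fails the run):
1. the green key is pressed fully down, on its own, with the jaw shut (value of joint key_green above 0.003 m and value of joint each of key_blue, key_grey below 0.0015 m and value of joint jaw below 0.002 m), for 0.1 s.
2. then the blue key is pressed fully down, on its own, with the green key up and the jaw still shut (value of joint key_blue above 0.003 m and value of joint each of key_green, key_grey below 0.0015 m and value of joint jaw below 0.002 m), for 0.1 s.
3. then the jaw is pulled out by its knob until the pointer is at the red marker (x of pointer in the frame of mark between -0.005 and 0.005 m and contact force between the fingers and knob above 2 N and value of joint each of key_green, key_blue, key_grey below 0.0015 m), for 0.5 s.
At the end, for the whole second after the job is handed in: the pointer stands still within 5 mm of the middle of the red marker (on its red nose), the jaw held open only by the gripper's fingers on the knob (more than 2 N), all three keys up (all of step 3 and velocity of joint jaw between -0.005 and 0.005 m/s); the arm keeps its last pose, push and grip.
It fails at once if the grey key is pressed (value of joint key_grey above 0.002 m).
It fails at once if green and blue keys are down together (value of joint each of key_green, key_blue above 0.002 m).
It fails at once if the red marker is shifted by more than 4 mm (distance of mark from where it was at the start of the episode above 0.004 m).
It fails at once if another thing on the table is moved by more than 20 mm (distance of any of calipers, wash_bottle, petri_dish, disc_c, disc_a, tweezers from where it was at the start of the episode above 0.02 m).
It also fails if it takes over 51 s, if anything falls off the work surface, if the arm or the gripper's body presses on something with over 40 N, if the wrist force passes 120 N, or if a joint passes its speed limit or range.

ROBOT

A 6-joint arm with a two-finger parallel gripper is mounted at the origin on a cart in front of the work surface, level with it; the furniture and walls round the work are solid. World frame = base frame: x ahead of the robot, y to its left, z up, the work surface at z = 0. Lengths are in m, angles in rad, forces in N, time in s.
With the tool pointing down it reaches from about 0.375 to 0.975 m from the base axis. Payload 3.8 kg.
Tool frame: the origin (TCP) lies midway between the tips of the shut fingers; the grasp point (between the pads) lies 19 mm behind it; z points along the fingers, y is the line along which they close (so a half turn about z gives the same grasp; the last joint's range is limited). The gripper opens to 85 mm and grips with 20 to 120 N. Pads are 22 mm wide; open, the fingers measure 114 mm over their backs; the gripper's body (76 mm by 85 mm) begins 54 mm behind the grasp point. The pads swing forward as they close: fully open they stand 13 mm farther back than shut.
Start: joints at [-1.31, 0.264, 1.604, -0, 1.274, -0.037], TCP at [0.198, -0.645, 0.231] pointing down, gripper open.
Joint ranges: [-2.63, 2.63], [-0.94, 2.18], [0.31, 2.57], [-1.31, 4.45], [0, 2.66], [-2.55, 2.55]. Speed limits (rad/s): [2.57, 2.57, 3.14, 3.14, 3.14, 3.14].

INTERFACE

Orientations are given as a rotation vector (axis times angle).
In Python, from plant import ctrl gives the robot as it stands.
- The arm moves only by the tool arm_command, never from a script. Its argument "deltas" is a list of rows, each an object of numbers: "tx", "ty", "tz": the shift along the tool's x, y, z in m; "spin": the turn about the tool's z in rad. In form: [{"tx": .., "ty": .., "tz": .., "spin": ..}, ...]. A call has 1 to 8 rows; each row is the pose to reach, as a shift and turn from the pose commanded when the call began, along the tool's axes at that moment; what a row does not reach only later rows make up. A row lasts 1/10 s, in which the tool goes at most 50 mm and 8.59 degrees, less where a joint would pass 70% of its speed; a pose out of reach is approached as far as the arm can. A call with a gripper value outside its range is refused whole. "fingers" is the closure, from 0 (fully open) to 1 (shut), set as the call begins (left out, the last holds). The fingers move at their own pace and stop on an object; "force" is the grip in N (left out, the last holds). Time passes only in rows, so rows that repeat a pose let the fingers close. It gives the time, the measured TCP pose, the force, the opening and the grip force at its end, in the units of the state.
- ctrl.sense(): the state, without advancing time (a new reading comes with each control period).
- ctrl.read_camera(name): name is "scene" or "top" or "wrist"; returns the picture (480x640x3 uint8, red, green, blue); there is no depth.
- ctrl.get_calibration(name): a dict with "intrinsics" (3x3 intrinsics, pixels), "R" (3x3) and "t" (3): a world point X has camera coordinates R X + t; the wrist camera has in their place "tool_from_camera" (4x4, takes a point from camera to tool coordinates, whose origin is the TCP and whose axes are the flange's). Camera axes: x right, y down, z forward; pixel columns grow to the right and rows downward; lengths in m; the calibration is good to about 2 mm. A picture is of the moment at which its call begins: read the wrist's pose just before it. get_calibration takes no time and is no camera call.
- ctrl.finish_job(): hands the job in; it is judged then, once.
Trained networks look in the newest picture that a camera, given by its name, has taken for a name from the list of things; names that differ only in an ending like _2 or _b are one class to them, and where a whole thing is asked for, a point or a joint stands for the part that bears it (a point fixed in the world has none). Each returns a list of dicts, best first, with "p" (0 to 1); they miss things now and then, are a little off and sometimes report something else, mostly with a low value. They report only what shows in the picture. A call takes as long as a camera call.
- ctrl.find_in(label, camera): "rect" ([left, top, right, bottom] as shares, 0 to 1, of the picture: columns of its width, rows of its height, round what is visible of it).
The state is a dict: "clock": time; "q": joint angles; "qd": joint speeds; "tau": joint torques, N m; "position": TCP position; "eef_rot": TCP orientation; "wrist_force": force on the tool from outside, world axes, zero at the start; "wrist_torque": the same for the moment, N m; "gripper_width": opening from 0.0 (shut) to 1.0 (fully open); "grip_force": force on a finger pad.
Only numpy, scipy, OpenCV 4.12 (cv2) and the standard library are available. Lean on these libraries where they do the work, as an engineer would, in place of code of your own. Each camera call takes 0.05 s, during which the arm holds its last target. There are 200 camera calls.

## Working session

There is one attempt and no reset: what is moved stays moved. The work goes in short steps, Python scripts to look and compute and a tool call to move; the robot and the scene stay as the last step left them, time stands still between calls to the robot, and variables do not carry over. Pictures are saved under pics/ and viewed, at most 10 in all, crops included, and the job is handed in when it is done.

Besides the shell and the picture viewer there is one more tool, called after ">>>" as name(argument=value, ...) on one line, values as JSON. arm_command: Moves the arm, as the interface text tells. Its arguments: {"type":"object","properties":{"deltas":{"type":"array"},"fingers":{"type":"number"},"force":{"type":"number"}},"required":["deltas"]}

```bash
mkdir -p pics; cat > h.py <<'E'
import numpy as np, cv2
from scipy.spatial.transform import Rotation as R
from plant import ctrl
def cam(name,s=None):
    c=ctrl.get_calibration(name);K=np.array(c["intrinsics"])
    if "R" in c: return K,np.array(c["R"]),np.array(c["t"])
    T=np.array(c["tool_from_camera"]);s=s or ctrl.sense()
    W=np.eye(4);W[:3,:3]=R.from_rotvec(s["eef_rot"]).as_matrix();W[:3,3]=s["position"]
    M=np.linalg.inv(W@T);return K,M[:3,:3],M[:3,3]
def px2w(c,u,v,z):
    K,r,t=c;d=r.T@np.linalg.solve(K,[u,v,1]);o=-r.T@t
    return o+d*(z-o[2])/d[2]
def w2px(c,X):
    K,r,t=c;p=K@(r@np.array(X)+t);return p[:2]/p[2]
def snap(name,fn):
    im=np.array(ctrl.read_camera(name));cv2.imwrite(fn,im[:,:,::-1]);return im
E
python3 - <<'E'
from h import *
np.set_printoptions(precision=4,suppress=True)
s=ctrl.sense();print(s)
Z=dict(green_top=.04,blue_top=.04,grey_top=.04,knob=.09,knob_grip=.092,pointer=.03,mark=.03,gauge=.03,readout=.03,parts_cabinet=.09,wash_bottle=.09)
for n in("top","scene"):
    snap(n,f"pics/{n}0.png");c=cam(n)
    print(n,-c[1].T@c[2])
    for l,z in Z.items():
        for d in ctrl.find_in(l,n)[:1]:
            r=np.array(d["rect"])*[640,480,640,480]
            print(l,round(d["p"],2),r.round(1),px2w(c,(r[0]+r[2])/2,(r[1]+r[3])/2,z))
print(ctrl.sense()["clock"])
E
```

```text
{'clock': 0.0, 'q': array([-1.3099,  0.2647,  1.6054,  0.    ,  1.2737, -0.0369]), 'qd': array([ 0.0004, -0.0001, -0.0024,  0.0001,  0.0015,  0.0002]), 'tau': array([ -0.0003, -51.5118, -36.7314,  -0.0003,   0.0128,  -0.    ]), 'position': array([ 0.1979, -0.6446,  0.23  ]), 'eef_rot': array([-3.1046, -0.4658,  0.0004]), 'wrist_force': array([-0.5657, -0.5875,  0.3694]), 'wrist_torque': array([-0.0081, -0.0122, -0.0211]), 'grip_force': 0.0, 'gripper_width': 1.0005150555161921}
top [ 0.2507 -0.0488  1.4228]
green_top 0.65 [238.8 223.4 248.3 234.5] [0.5765 0.157  0.04  ]
blue_top 0.41 [273.5 229.1 279.7 235.4] [0.5684 0.0659 0.04  ]
grey_top 0.45 [258.3 224.4 263.3 232.9] [0.578  0.1096 0.04  ]
knob 0.59 [352.1 226.4 358.  235.6] [ 0.5631 -0.1462  0.09  ]
knob_grip 0.42 [350.3 225.5 361.1 235.8] [ 0.5635 -0.1476  0.092 ]
pointer 0.73 [353.3 226.7 356.5 234.5] [ 0.5783 -0.15    0.03  ]
gauge 0.93 [328.8 196.3 380.8 304.8] [ 0.5219 -0.1498  0.03  ]
readout 0.66 [233.8 203.6 289.7 245.2] [0.5925 0.1085 0.03  ]
wash_bottle 0.78 [156.  159.1 198.4 190.6] [0.7127 0.3352 0.09  ]
scene [ 0.0248 -1.0403  0.5803]
green_top 0.22 [356.7 317.3 403.9 348.1] [ 0.4667 -0.4297  0.04  ]
blue_top 0.65 [349.4 234.7 357.9 257.5] [ 0.6157 -0.0756  0.04  ]
knob 0.5 [349.7 232.3 356.1 253.4] [ 0.5688 -0.1481  0.09  ]
knob_grip 0.66 [348.1 232.7 359.1 256.5] [ 0.5631 -0.1611  0.092 ]
mark 0.59 [347.5 276.3 355.1 282.6] [ 0.5293 -0.2124  0.03  ]
gauge 0.76 [325.9 231.2 404.5 290.3] [ 0.6094 -0.145   0.03  ]
readout 0.69 [333.4 223.1 347.2 243.5] [0.6353 0.0326 0.03  ]
parts_cabinet 0.52 [393.4 304.2 495.  364.5] [ 0.523 -0.539  0.09 ]
1.2
```

View pics/top0.png

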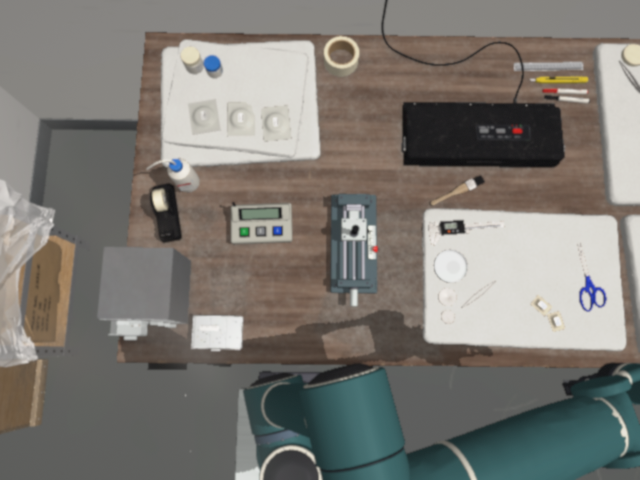

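View pics/scene0.png

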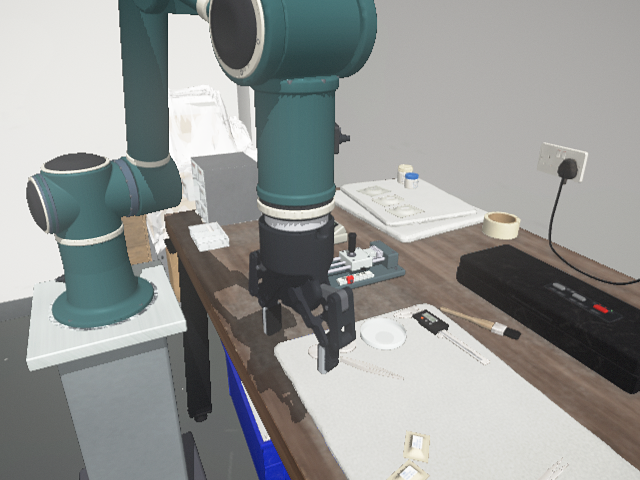

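The top view shows green/grey/blue keys at about (244,231), (261,231), (277,231). The gauge is near (354,245), with its knob at (354,231) and the red marker at (375,249). In the scene view the arm is at the right front. I'll move to a wrist-camera viewpoint above the work.

>>> arm_command(deltas=[{"tx": 0.48, "ty": -0.53, "tz": -0.08, "spin": -1.27}, {"tx": 0.48, "ty": -0.53, "tz": -0.08, "spin": -1.27}, {"tx": 0.48, "ty": -0.53, "tz": -0.08, "spin": -1.27}, {"tx": 0.48, "ty": -0.53, "tz": -0.08, "spin": -1.27}, {"tx": 0.48, "ty": -0.53, "tz": -0.08, "spin": -1.27}, {"tx": 0.48, "ty": -0.53, "tz": -0.08, "spin": -1.27}, {"tx": 0.48, "ty": -0.53, "tz": -0.08, "spin": -1.27}, {"tx": 0.48, "ty": -0.53, "tz": -0.08, "spin": -1.27}], fingers=1)

```text
clock: 2.0
position: [0.3671, -0.2835, 0.2763]
eef_rot: [2.294, 2.145, 0.0]
wrist_force: [0.4, -0.1, 1.0]
gripper_width: 0.004
grip_force: 0.0
```

>>> arm_command(deltas=[{"tx": 0.257, "ty": 0.096, "tz": -0.04, "spin": -0.067}, {"tx": 0.257, "ty": 0.096, "tz": -0.04, "spin": -0.067}, {"tx": 0.257, "ty": 0.096, "tz": -0.04, "spin": -0.067}, {"tx": 0.257, "ty": 0.096, "tz": -0.04, "spin": -0.067}, {"tx": 0.257, "ty": 0.096, "tz": -0.04, "spin": -0.067}, {"tx": 0.257, "ty": 0.096, "tz": -0.04, "spin": -0.067}, {"tx": 0.257, "ty": 0.096, "tz": -0.04, "spin": -0.067}, {"tx": 0.257, "ty": 0.096, "tz": -0.04, "spin": -0.067}])

```text
clock: 2.8
position: [0.4811, -0.0357, 0.3158]
eef_rot: [2.226, 2.217, -0.001]
wrist_force: [0.9, -0.2, -0.1]
gripper_width: -0.005
grip_force: 0.0
```

```bash
python3 - <<'E'
from h import *
np.set_printoptions(precision=4,suppress=True)
s=ctrl.sense();print(s["position"],s["eef_rot"],s["clock"],s["q"])
snap("wrist","pics/w1.png");c=cam("wrist",s);print(-c[1].T@c[2],ctrl.get_calibration("wrist"))
for l,z in dict(green_top=.04,blue_top=.04,grey_top=.04,knob=.117,pointer=.03,mark=.03,gauge=.02,readout=.03).items():
    for d in ctrl.find_in(l,"wrist")[:1]:
        r=np.array(d["rect"])*[640,480,640,480]
        print(l,round(d["p"],2),r.round(1),px2w(c,(r[0]+r[2])/2,(r[1]+r[3])/2,z))
E
```

```text
[ 0.4811 -0.0357  0.3158] [ 2.2257  2.2168 -0.001 ] 2.8 [-0.1252 -0.1497  1.8859 -0.0007  1.4055 -0.1211]
[0.4812 0.0495 0.4583] {'intrinsics': array([[400.5675,   0.    , 315.9365],
       [  0.    , 400.5675, 243.8559],
       [  0.    ,   0.    ,   1.    ]]), 'tool_from_camera': array([[ 0.0003, -0.9441, -0.3296,  0.0851],
       [ 1.    ,  0.0003,  0.0002, -0.0003],
       [-0.0001, -0.3296,  0.9441, -0.1426],
       [ 0.    ,  0.    ,  0.    ,  1.    ]])}
blue_top 0.72 [401.6  73.8 425.3 101.5] [0.5762 0.0639 0.04  ]
grey_top 0.65 [401.   21.8 425.9  49. ] [0.5727 0.1095 0.04  ]
knob 0.85 [388.8 288.9 413.1 319.8] [ 0.5616 -0.1313  0.117 ]
pointer 0.59 [279.2 254.6 462.1 328. ] [ 0.545  -0.1599  0.03  ]
gauge 0.77 [220.1 222.  497.1 333.9] [ 0.5314 -0.1471  0.02  ]
readout 0.86 [377.6   0.  497.5 131. ] [0.6005 0.0844 0.03  ]
```

View pics/w1.png

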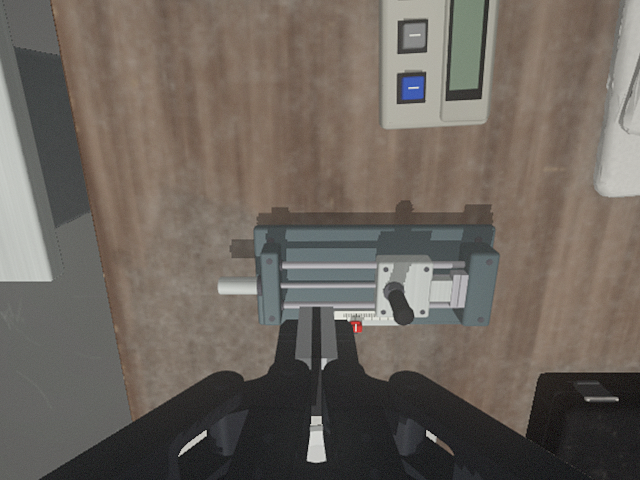

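The wrist view shows the blue key at (412,88), the grey key at (413,35), the knob top at about (402,311) and the red marker at (356,326). The marker is partly hidden by the fingers. Next I'll go above the green key and refine.

>>> arm_command(deltas=[{"tx": 0.192, "ty": 0.093, "tz": 0.17}, {"tx": 0.192, "ty": 0.093, "tz": 0.17}, {"tx": 0.192, "ty": 0.093, "tz": 0.17}, {"tx": 0.192, "ty": 0.093, "tz": 0.17}, {"tx": 0.192, "ty": 0.093, "tz": 0.17}, {"tx": 0.192, "ty": 0.093, "tz": 0.17}, {"tx": 0.192, "ty": 0.093, "tz": 0.17}, {"tx": 0.192, "ty": 0.093, "tz": 0.17}])

```text
invalid input at $.deltas[0]: expected keys tx, ty, tz, spin
```

```bash
python3 - <<'E'
from h import *
np.set_printoptions(precision=4,suppress=True)
s=ctrl.sense();print(s["position"],s["eef_rot"],s["clock"])
snap("wrist","pics/w2.png");c=cam("wrist",s);print(w2px(c,s["position"]))
for l,z in dict(green_top=.04,blue_top=.04,grey_top=.04).items():
    for d in ctrl.find_in(l,"wrist")[:1]:
        r=np.array(d["rect"])*[640,480,640,480]
        print(l,round(d["p"],2),r.round(1),px2w(c,(r[0]+r[2])/2,(r[1]+r[3])/2,z))
# old-view marker measurement
im=cv2.imread("pics/w1.png").astype(int)
m=(im[:,:,2]>150)&(im[:,:,1]<80)&(im[:,:,0]<80);v,u=np.nonzero(m);print("red",u.min(),u.max(),v.min(),v.max(),u.mean(),v.mean())
E
```

```text
[ 0.481  -0.0367  0.3157] [-2.2295 -2.2133  0.0001] 3.25
[316.4745 326.0479]
green_top 0.3 [351.3 315.7 360.6 333. ] [ 0.5272 -0.1993  0.04  ]
blue_top 0.88 [400.9  72.6 425.3  98.7] [0.5759 0.0647 0.04  ]
grey_top 0.85 [401.3  21.6 423.5  48.4] [0.5721 0.1088 0.04  ]
red 351 361 322 332 356.6 326.6333333333333
```

View pics/w2.png

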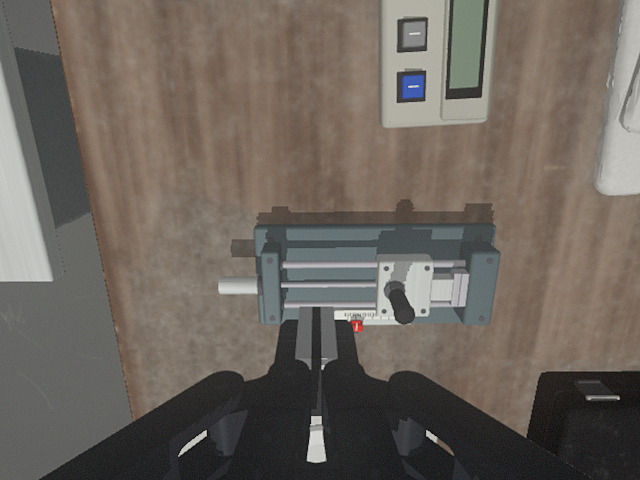

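The move was refused because `spin` was missing, so the picture is the same as before: blue key at (412,86), red marker at (356,327). I'll resend it with all the keys.

>>> arm_command(deltas=[{"tx": 0.192, "ty": 0.093, "tz": 0.17, "spin": 0}, {"tx": 0.192, "ty": 0.093, "tz": 0.17, "spin": 0}, {"tx": 0.192, "ty": 0.093, "tz": 0.17, "spin": 0}, {"tx": 0.192, "ty": 0.093, "tz": 0.17, "spin": 0}, {"tx": 0.192, "ty": 0.093, "tz": 0.17, "spin": 0}, {"tx": 0.192, "ty": 0.093, "tz": 0.17, "spin": 0}, {"tx": 0.192, "ty": 0.093, "tz": 0.17, "spin": 0}, {"tx": 0.192, "ty": 0.093, "tz": 0.17, "spin": 0}])

```text
clock: 4.25
position: [0.575, 0.1555, 0.1454]
eef_rot: [-2.227, -2.216, 0.002]
wrist_force: [0.5, -0.6, 0.3]
gripper_width: 0.003
grip_force: 0.0
```

```bash
python3 - <<'E'
from h import *
np.set_printoptions(precision=4,suppress=True)
s=ctrl.sense();print(s["position"],s["eef_rot"],s["clock"])
snap("wrist","pics/w3.png");c=cam("wrist",s);print(w2px(c,s["position"]))
for l,z in dict(green_top=.04,blue_top=.04,grey_top=.04).items():
    for d in ctrl.find_in(l,"wrist")[:1]:
        r=np.array(d["rect"])*[640,480,640,480]
        print(l,round(d["p"],2),r.round(1),px2w(c,(r[0]+r[2])/2,(r[1]+r[3])/2,z))
E
```

```text
[0.575  0.1555 0.1454] [-2.2266 -2.2157  0.0022] 4.25
[316.4741 326.0483]
green_top 0.91 [294.6 217.6 328.3 251.1] [0.5718 0.1605 0.04  ]
grey_top 0.97 [300.1 281.8 327.7 305.2] [0.5731 0.1179 0.04  ]
```

View pics/w3.png

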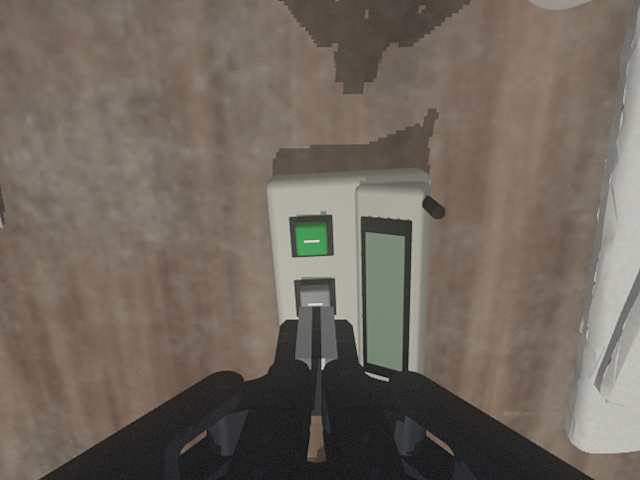

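Green key's centre mark is at (312,241), which gives (0.572, 0.156). I'll press it.

>>> arm_command(deltas=[{"tx": 0, "ty": -0.002, "tz": 0.045, "spin": 0}, {"tx": 0, "ty": -0.002, "tz": 0.09, "spin": 0}, {"tx": 0, "ty": -0.002, "tz": 0.1, "spin": 0}, {"tx": 0, "ty": -0.002, "tz": 0.105, "spin": 0}, {"tx": 0, "ty": -0.002, "tz": 0.109, "spin": 0}, {"tx": 0, "ty": -0.002, "tz": 0.111, "spin": 0}, {"tx": 0, "ty": -0.002, "tz": 0.111, "spin": 0}, {"tx": 0, "ty": -0.002, "tz": 0.111, "spin": 0}])

```text
clock: 5.25
position: [0.575, 0.1555, 0.0367]
eef_rot: [2.226, 2.213, 0.004]
wrist_force: [-0.2, -2.1, 4.4]
gripper_width: -0.001
grip_force: 2.1
```

>>> arm_command(deltas=[{"tx": 0, "ty": 0, "tz": 0.002, "spin": 0}, {"tx": 0, "ty": 0, "tz": 0.003, "spin": 0}, {"tx": 0, "ty": 0, "tz": 0.003, "spin": 0}, {"tx": 0, "ty": 0, "tz": 0.003, "spin": 0}])

```text
clock: 5.65
position: [0.5752, 0.1556, 0.0358]
eef_rot: [2.226, 2.214, 0.004]
wrist_force: [-6.9, -4.6, 20.8]
gripper_width: -0.0
grip_force: 10.3
```

The force rose to 21 N, so the green key is fully down. I'll lift and move over to blue, above the grey key.

>>> arm_command(deltas=[{"tx": 0, "ty": 0, "tz": 0, "spin": 0}, {"tx": 0, "ty": 0, "tz": -0.03, "spin": 0}, {"tx": 0, "ty": 0, "tz": -0.06, "spin": 0}, {"tx": -0.045, "ty": 0.001, "tz": -0.06, "spin": 0}, {"tx": -0.091, "ty": 0.001, "tz": -0.06, "spin": 0}, {"tx": -0.091, "ty": 0.001, "tz": -0.06, "spin": 0}, {"tx": -0.091, "ty": 0.001, "tz": -0.06, "spin": 0}, {"tx": -0.091, "ty": 0.001, "tz": -0.06, "spin": 0}])

```text
clock: 6.45
position: [0.5739, 0.0652, 0.0917]
eef_rot: [-2.228, -2.214, -0.001]
wrist_force: [-0.2, -0.7, -0.7]
gripper_width: 0.001
grip_force: 0.0
```

>>> arm_command(deltas=[{"tx": 0, "ty": 0.001, "tz": 0.035, "spin": 0}, {"tx": 0, "ty": 0.001, "tz": 0.047, "spin": 0}, {"tx": 0, "ty": 0.001, "tz": 0.052, "spin": 0}, {"tx": 0, "ty": 0.001, "tz": 0.056, "spin": 0}, {"tx": 0, "ty": 0.001, "tz": 0.059, "spin": 0}, {"tx": 0, "ty": 0.001, "tz": 0.06, "spin": 0}, {"tx": 0, "ty": 0.001, "tz": 0.06, "spin": 0}, {"tx": 0, "ty": 0.001, "tz": 0.06, "spin": 0}])

```text
clock: 7.25
position: [0.5738, 0.0653, 0.0357]
eef_rot: [-2.226, -2.213, 0.002]
wrist_force: [-14.8, 1.2, 23.1]
gripper_width: 0.0
grip_force: 12.2
```

Blue is fully down at 23 N. I'll hold briefly, lift, and go to view the gauge with the gripper opening.

>>> arm_command(deltas=[{"tx": 0, "ty": 0, "tz": 0, "spin": 0}, {"tx": 0, "ty": 0, "tz": -0.05, "spin": 0}, {"tx": 0, "ty": 0, "tz": -0.1, "spin": 0}, {"tx": 0, "ty": 0, "tz": -0.15, "spin": 0}, {"tx": -0.05, "ty": 0, "tz": -0.2, "spin": 0}, {"tx": -0.1, "ty": -0.02, "tz": -0.2, "spin": 0}, {"tx": -0.15, "ty": -0.03, "tz": -0.2, "spin": 0}, {"tx": -0.2, "ty": -0.03, "tz": -0.2, "spin": 0}])

```text
clock: 8.05
position: [0.5452, -0.1171, 0.2342]
eef_rot: [2.224, 2.214, 0.004]
wrist_force: [1.2, -0.7, -0.7]
gripper_width: -0.001
grip_force: 0.0
```

>>> arm_command(deltas=[{"tx": -0.05, "ty": 0, "tz": 0, "spin": 0}, {"tx": -0.065, "ty": 0, "tz": 0, "spin": 0}, {"tx": -0.065, "ty": 0, "tz": 0, "spin": 0}, {"tx": -0.065, "ty": 0, "tz": 0, "spin": 0}, {"tx": -0.065, "ty": 0, "tz": 0, "spin": 0}], fingers=0)

```text
clock: 8.55
position: [0.5448, -0.1795, 0.2315]
eef_rot: [-2.226, -2.216, -0.001]
wrist_force: [0.3, 0.2, -0.4]
gripper_width: 0.844
grip_force: 0.0
```

```bash
python3 - <<'E'
from h import *
np.set_printoptions(precision=4,suppress=True)
s=ctrl.sense();print(s["position"],s["eef_rot"],s["clock"])
im=snap("wrist","pics/w4.png").astype(int);c=cam("wrist",s)
for l,z in dict(knob=.117,knob_grip=.092,pointer=.03,mark=.03).items():
    for d in ctrl.find_in(l,"wrist")[:1]:
        r=np.array(d["rect"])*[640,480,640,480]
        print(l,round(d["p"],2),r.round(1),px2w(c,(r[0]+r[2])/2,(r[1]+r[3])/2,z))
m=(im[:,:,0]>150)&(im[:,:,1]<80)&(im[:,:,2]<80);v,u=np.nonzero(m);print("red",u.min(),u.max(),v.min(),v.max(),u.mean(),v.mean(),px2w(c,u.mean(),v.mean(),.03))
E
```

```text
[ 0.5448 -0.1795  0.2315] [-2.2263 -2.2162 -0.0008] 8.55
knob 0.58 [333.1 164.  365.7 201.1] [ 0.5664 -0.1422  0.117 ]
knob_grip 0.73 [333.1 161.9 362.2 202.3] [ 0.5672 -0.1466  0.092 ]
pointer 0.73 [188.8 126.  437.6 224.5] [ 0.5424 -0.152   0.03  ]
mark 0.59 [289.3 223.1 305.4 248.5] [ 0.5277 -0.2066  0.03  ]
red 289 305 228 242 297.0416666666667 236.01785714285714 [ 0.5274 -0.2068  0.03  ]
```

View pics/w4.png

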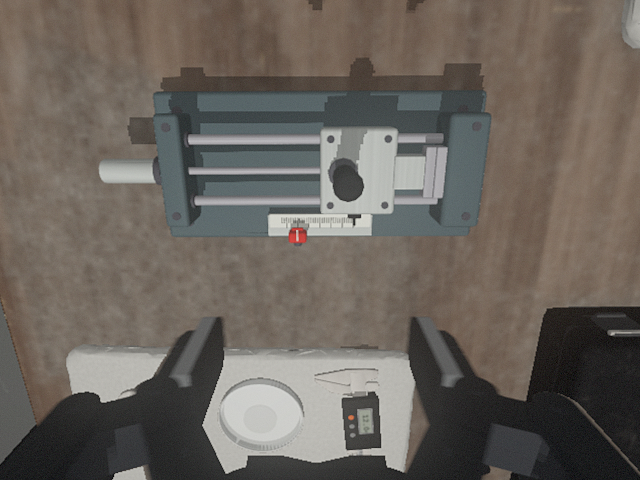

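The view shows the pointer at (354,218), the red nose with its white line at (297,237), and the knob top at about (348,184). The gauge is square with the camera axes.

```bash
python3 - <<'E'
from h import *
np.set_printoptions(precision=4,suppress=True)
s=ctrl.sense();c=cam("wrist",s)
im=cv2.imread("pics/w4.png")
cv2.imwrite("pics/w4c.png",cv2.resize(im[155:255,260:385],None,fx=6,fy=6,interpolation=cv2.INTER_CUBIC))
print("knob",px2w(c,348,184,.117),"stem axis at carriage corners",[px2w(c,u,v,.058) for u,v in((331,139),(388,139),(330,206),(388,206))])
for z in(.022,.03,.036):print(z,px2w(c,354,219,z),px2w(c,297.5,237,z))
print([px2w(c,u,v,.03)for u,v in((188,139),(443,138))])
E
```

```text
knob [ 0.5654 -0.1436  0.117 ] stem axis at carriage corners [array([ 0.5563, -0.1201,  0.058 ]), array([ 0.6   , -0.1203,  0.058 ]), array([ 0.556 , -0.1727,  0.058 ]), array([ 0.6029, -0.1729,  0.058 ])]
0.022 [ 0.5792 -0.1938  0.022 ] [ 0.5274 -0.2109  0.022 ]
0.03 [ 0.5784 -0.1916  0.03  ] [ 0.5278 -0.2082  0.03  ]
0.036 [ 0.5778 -0.1899  0.036 ] [ 0.5281 -0.2063  0.036 ]
[array([ 0.4381, -0.1219,  0.03  ]), array([ 0.6506, -0.1219,  0.03  ])]
```

View pics/w4c.png

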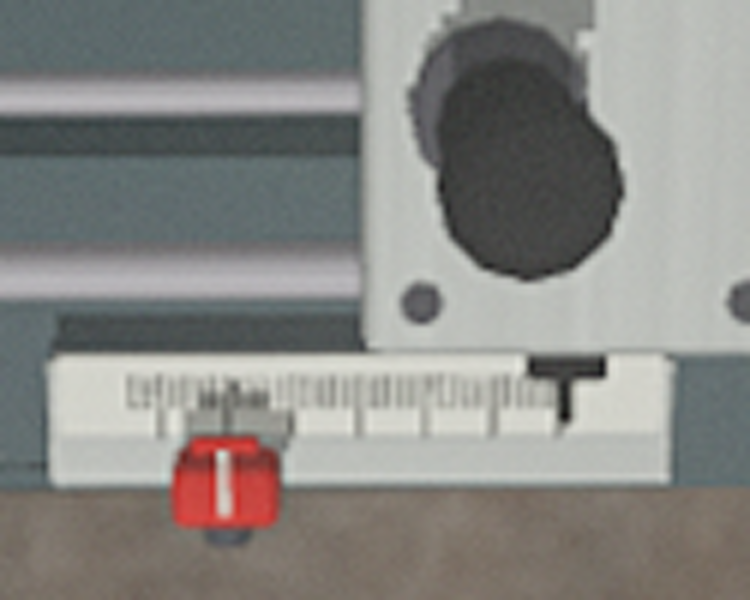

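The ticks put the marker 50.5 mm from the pointer (10 mm ≈ 66.7 crop px, marker at 224, pointer at 564). That agrees with the calibrated 50.6 mm. The knob axis is at about (0.566, -0.146). I'll go down over it and grip.

>>> arm_command(deltas=[{"tx": 0.033, "ty": 0.021, "tz": 0, "spin": 0}, {"tx": 0.033, "ty": 0.021, "tz": 0.03, "spin": 0}, {"tx": 0.033, "ty": 0.021, "tz": 0.07, "spin": 0}, {"tx": 0.033, "ty": 0.021, "tz": 0.11, "spin": 0}, {"tx": 0.033, "ty": 0.021, "tz": 0.14, "spin": 0}, {"tx": 0.033, "ty": 0.021, "tz": 0.158, "spin": 0}, {"tx": 0.033, "ty": 0.021, "tz": 0.158, "spin": 0}, {"tx": 0.033, "ty": 0.021, "tz": 0.158, "spin": 0}])

```text
clock: 9.6
position: [0.5659, -0.1478, 0.0736]
eef_rot: [-2.227, -2.215, 0.0]
wrist_force: [1.0, 0.2, -0.4]
gripper_width: 0.999
grip_force: 0.0
```

>>> arm_command(deltas=[{"tx": 0, "ty": 0, "tz": 0, "spin": 0}, {"tx": 0, "ty": 0, "tz": 0, "spin": 0}, {"tx": 0, "ty": 0, "tz": 0, "spin": 0}, {"tx": 0, "ty": 0, "tz": 0, "spin": 0}, {"tx": 0, "ty": 0, "tz": 0, "spin": 0}, {"tx": 0, "ty": 0, "tz": 0, "spin": 0}, {"tx": 0, "ty": 0, "tz": 0, "spin": 0}, {"tx": 0, "ty": 0, "tz": 0, "spin": 0}], fingers=1, force=60)

```text
clock: 10.4
position: [0.5661, -0.1482, 0.0742]
eef_rot: [2.228, 2.214, 0.001]
wrist_force: [-1.5, 0.4, 5.3]
gripper_width: 0.207
grip_force: 58.2
```

It's gripped: the opening is 17.6 mm and the knob is 18 mm. Now I'll pull.

>>> arm_command(deltas=[{"tx": 0, "ty": -0.006, "tz": 0, "spin": 0}, {"tx": 0, "ty": -0.014, "tz": 0, "spin": 0}, {"tx": 0, "ty": -0.022, "tz": 0, "spin": 0}, {"tx": 0, "ty": -0.03, "tz": 0, "spin": 0}, {"tx": 0, "ty": -0.038, "tz": 0, "spin": 0}, {"tx": 0, "ty": -0.045, "tz": 0, "spin": 0}, {"tx": 0, "ty": -0.05, "tz": 0, "spin": 0}, {"tx": 0, "ty": -0.05, "tz": 0, "spin": 0}])

```text
clock: 11.2
position: [0.5189, -0.1483, 0.0743]
eef_rot: [2.224, 2.209, 0.007]
wrist_force: [9.7, -0.4, -3.4]
gripper_width: 0.205
grip_force: 59.0
```

>>> arm_command(deltas=[{"tx": 0, "ty": 0, "tz": 0, "spin": 0}, {"tx": 0, "ty": 0, "tz": 0, "spin": 0}, {"tx": 0, "ty": 0, "tz": 0, "spin": 0}])

```text
clock: 11.5
position: [0.5195, -0.1483, 0.0743]
eef_rot: [2.224, 2.209, 0.008]
wrist_force: [9.4, 0.9, -3.5]
gripper_width: 0.208
grip_force: 59.0
```

```bash
python3 - <<'E'
from h import *
np.set_printoptions(precision=4,suppress=True)
s=ctrl.sense();print(s["position"],s["wrist_force"],s["grip_force"])
im=snap("wrist","pics/w5.png");sc=snap("scene","pics/s5.png")
c=cam("scene");u,v=w2px(c,[.528,-.2,.03]).astype(int);print(u,v,w2px(cam("wrist",s),[.528,-.2,.03]))
b=cv2.resize(sc[v-35:v+25,u-40:u+40],(400,300),interpolation=cv2.INTER_CUBIC)
a=cv2.resize(im,(400,300));cv2.imwrite("pics/v5.png",np.hstack([a,b])[:,:,::-1])
E
```

```text
[ 0.5195 -0.1483  0.0743] [ 9.4446  0.8518 -3.5112] 58.992900531739
348 277 [331.6341 365.7589]
```

View pics/v5.png

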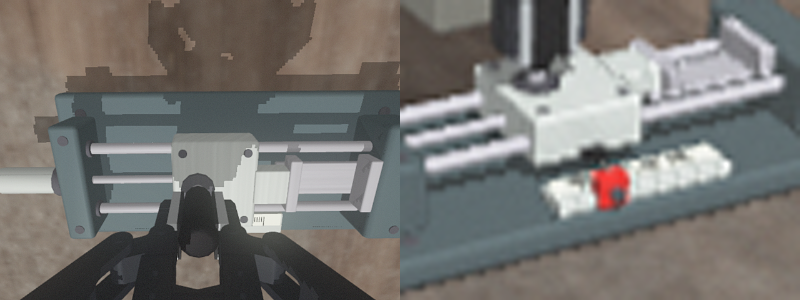

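The left half shows the wrist view, with the knob in the fingers and the jaw open. The right half is a crop of the scene view, with the pointer base near crop (595,155) and the marker at (610,185). The TCP has travelled 46.6 mm of 50.5, so I'll pull 4 mm more.

>>> arm_command(deltas=[{"tx": 0, "ty": -0.002, "tz": 0, "spin": 0}, {"tx": 0, "ty": -0.004, "tz": 0, "spin": 0}, {"tx": 0, "ty": -0.004, "tz": 0, "spin": 0}, {"tx": 0, "ty": -0.004, "tz": 0, "spin": 0}, {"tx": 0, "ty": -0.004, "tz": 0, "spin": 0}, {"tx": 0, "ty": -0.004, "tz": 0, "spin": 0}, {"tx": 0, "ty": -0.004, "tz": 0, "spin": 0}, {"tx": 0, "ty": -0.004, "tz": 0, "spin": 0}])

```text
clock: 12.4
position: [0.5157, -0.1483, 0.0743]
eef_rot: [2.224, 2.209, 0.008]
wrist_force: [10.7, -0.1, -4.1]
gripper_width: 0.204
grip_force: 59.0
```

```bash
python3 - <<'E'
from h import *
np.set_printoptions(precision=4,suppress=True)
s=ctrl.sense();print(s["position"],s["wrist_force"],s["grip_force"])
im=snap("wrist","pics/w6.png");sc=snap("scene","pics/s6.png");c=cam("scene")
# expected scene pixels: pointer tip & mark
print(w2px(c,[.528,-.19,.03]),w2px(c,[.528,-.208,.03]))
b=cv2.resize(sc[242:302,308:388],(400,300),interpolation=cv2.INTER_CUBIC)
a=cv2.resize(im[180:420,160:480],(400,300));cv2.imwrite("pics/v6.png",np.hstack([a,b])[:,:,::-1])
# carriage shift: match far-edge template of carriage between w4 and w6 by screws (gauge-frame height .058)
for f in("w5","w6"):
    g=cv2.cvtColor(cv2.imread(f"pics/{f}.png"),cv2.COLOR_BGR2GRAY)
    cc=cam("wrist",s)
    for d in(cv2.HoughCircles(g[220:270,260:420],cv2.HOUGH_GRADIENT,1,40,param1=80,param2=8,minRadius=4,maxRadius=10)[0][:3]):
        print(f,d[:2]+[260,220],px2w(cc,d[0]+260,d[1]+220,.058))
E
```

```text
[ 0.5157 -0.1483  0.0743] [10.7475 -0.1447 -4.1034] 59.04238681308925
[346.1072 275.3674] [349.8719 278.7207]
w5 [396.5 244.5] [ 0.5497 -0.1192  0.058 ]
w5 [291.5 245.5] [ 0.5055 -0.1193  0.058 ]
w6 [396.5 244.5] [ 0.5497 -0.1192  0.058 ]
w6 [291.5 245.5] [ 0.5055 -0.1193  0.058 ]
```

View pics/v6.png

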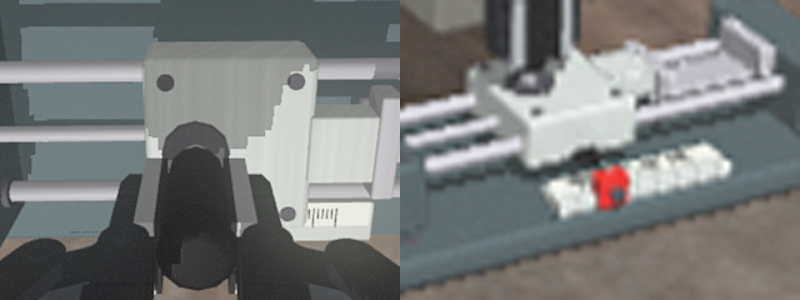

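Carriage screws have moved 50.5 mm and the TCP 50.4 mm, against a 50.5 mm target. In the view the pointer is near crop (588,160), beside the red clip at (611,186), where it should project when the two agree. The marker hasn't moved and the grip is steady at 59 N, so I'm handing in.

```bash
python3 -c "
from plant import ctrl
print(ctrl.finish_job())"
```

```text
the job is handed in; nothing more can be done
None
```

I pressed the green key, then the blue key, each fully down, pulled the jaw out about 50.5 mm to the red marker, and handed the job in with the gripper still holding the knob; no verdict came back.

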